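# Index and lock the sample carousel

## Task

Take the index pin out of its rest and stand it in the carousel's white guide bush, where it rides on the metal plate below. Then push the carousel round gently, clockwise from above, by its upright post until the pin drops into the hole at the plate's index mark and locks it, and let go. Never force the carousel once it is stopped, and leave the other things where they are.

Things in the scene. Friction and masses are not known exactly. Their poses are not given: they have to be found in the camera images.
- pin: Index pin: steel shank 12 mm across, 54 mm long, foot chamfered 2 mm; on top a round black knob 20 mm across, 26 mm high (80 mm in all); about 0.1 kg. Origin: centre of the foot; z points up to the knob. Foot height: in its rest at the start z = 0.007; standing in the bush and riding on the plate 0.018; dropped into the index hole 0 (it drops 18 mm).
- rest: Fixed grey block 46 x 46 mm, 32 mm high, with a hole 15.5 mm across and 25 mm deep in its top in which the pin stands at the start. Origin: centre of the underside.
- carousel (a joint): Angle (rad) of the carousel, counter-clockwise from above positive, range -0.3 to 0.85; starts at 0.5 to 0.8 and is to be turned clockwise (value falls). Light drag: about 2 N at the post turns it and it stays where left. The pin drops at a value known only to lie within -0.16 to 0.16; there it stops dead (play +-0.025 rad). Over 15 N on it, pushed or pinched, by hand or through the pin, is too much.
- axis (a point): Point at z = 0 on the carousel's upright axis; axes of the fixed pedestal (at joint 0 the bush lies on its -x side). The carousel is a grey disc 164 mm across, top at z = 0.036, with five capped vials clipped in it (tops at z = 0.078).
- bush (a point): Mouth centre (z = 0.048) of the guide bush: white block 36 x 36 mm, 26 mm high, with an upright through bore 14.5 mm across (2 mm chamfer), 115 mm from the axis; turns with the carousel. Under it a fixed metal plate, top at z = 0.018, with one through hole 14.5 mm across on the bush's path, behind a short dark mark on its outer edge; the plate was set by hand, within 0.16 rad of joint 0.
- post (a point): Top centre (z = 0.086) of the upright steel push post, 14 mm across, standing free from z = 0.040 to 0.086, 115 mm from the axis, 75 degrees clockwise of the bush; turns with the carousel.
- timer: Small timer, 45 x 60 x 18 mm, loose bystander; origin under its centre.
- beaker: Small beaker, 57 mm across, 69 mm high, loose bystander; origin under its centre.
- marker_a: White marker pen, 14 x 130 x 16 mm, lying loose; bystander; origin under its centre.
- tape_roll: Roll of tape, 68 mm across, 18 mm high, lying loose; bystander; origin under its centre.
Mind the look-alikes: they are no part of the job. What is shaped like the pin but blue, red or turquoise is not meant.

How it is judged:
By the outcome, as a careful person would: the job done as asked, in the order asked, and still so for the second after the job is handed in, with the robot touching nothing.
It also fails if it takes over 54 s, if anything falls off the work surface, if the arm or the gripper's body presses on something with over 40 N, if the wrist force passes 120 N, or if a joint passes its speed limit or range.

## Robot

A 7-joint arm with a two-finger parallel gripper is mounted at the origin on a cart in front of the work surface, level with it; the furniture and walls round the work are solid. World frame = base frame: x ahead of the robot, y to its left, z up, the work surface at z = 0. Lengths are in m, angles in rad, forces in N, time in s.
With the tool pointing down it reaches from about 0.4 to 0.85 m from the base axis. Payload 4.5 kg.
Tool frame: the origin (TCP) lies midway between the tips of the shut fingers; the grasp point (between the pads) lies 19 mm behind it; z points along the fingers, y is the line along which they close (so a half turn about z gives the same grasp; the last joint's range is limited). The gripper opens to 88 mm and grips with 3 to 60 N. Pads are 18 mm wide; open, the fingers measure 123 mm over their backs; the gripper's body (75 mm by 187 mm) begins 45 mm behind the grasp point.
Start: joints at [1.188, 0.689, -0.195, 1.565, 0.157, 0.902, -0.215], TCP at [0.253, -0.572, 0.21] pointing down, gripper open.
Joint ranges: [-3.01, 3.01], [-0.46, 2.08], [-1.47, 1.51], [0.13, 2.56], [-1, 4.14], [0.04, 2.09], [-2.66, 2.66]. Speed limits (rad/s): [2.57, 2.57, 3.14, 3.14, 3.14, 3.14, 3.14].

## Interface

Orientations are given as a rotation vector (axis times angle).
In Python, from workcell import robot gives the robot as it stands. The module is installed in compiled form; this text tells all that it offers. Calls block until the motion is done:
- robot.goto(position, orientation): joint-space move of the TCP to a pose.
- robot.movel(position, ori=None, velocity=0.15, threshold=None): straight line of the TCP; ori=None keeps the orientation; velocity is the mean speed in m/s. With threshold (N) it stops when the force on the tool has changed by that much, and returns True; else False.
- robot.move_j(angles): joint-space move.
- robot.grip(opening, grasp_force=None): opening from 0.0 (shut) to 1.0 (fully open); grasp_force is the grip in N (None keeps the last); returns when the fingers have stopped.
- robot.sleep(seconds).
- robot.solve_ik(position, orientation): joint angles nearest the present ones, or None.
- robot.read_state(): the state.
- robot.read_camera(name): name is "scene" or "side" or "wrist"; returns a dict with "color" (384x512x3 uint8, red, green, blue), "intrinsics" (3x3 intrinsics, pixels), "rvec" (rotation vector, rad) and "tvec" (3), from world to camera coordinates, as OpenCV has them. Camera axes: x right, y down, z forward; pixel columns grow to the right and rows downward; lengths in m; the calibration is good to about 2 mm. A picture is of the moment at which its call begins. There is no depth.
A pose or a line that the arm cannot do raises robot.IKError and nothing moves.
- robot.close_job(): hands the job in; it is judged then, once.
The state is a dict: "t": time; "joint_pos": joint angles; "qvel": joint speeds; "effort": joint torques, N m; "tcp_pos": TCP position; "ee_rot": TCP orientation; "ft_force": force on the tool from outside, world axes, zero at the start; "torque": the same for the moment, N m; "finger_gap": opening from 0.0 (shut) to 1.0 (fully open); "finger_force": force on a finger pad.
Only numpy, scipy, OpenCV 4.12 (cv2) and the standard library are available. Lean on these libraries where they do the work, as an engineer would, in place of code of your own. Each camera call takes 0.05 s, during which the arm holds its last target. There are 200 camera calls.

## Working session

There is one attempt and no reset: what is moved stays moved. The work goes in short steps, each a Python script; the robot and the scene stay as the last script left them, time stands still between calls to the robot, and variables do not carry over. Pictures are saved under pics/ and viewed, at most 10 in all, crops included, and the job is handed in when it is done.

```bash
mkdir -p pics; cat > h.py <<'E'
import numpy as np, cv2
from workcell import robot
def snap(cam,name=None):
    c=robot.read_camera(cam)
    if name: cv2.imwrite(f'pics/{name}.png',c['color'][:,:,::-1])
    return c
def save(c,f): 
    np.savez(f,**{k:np.asarray(c[k]) for k in('color','intrinsics','rvec','tvec')})
def pix2w(c,u,v,z):
    R,_=cv2.Rodrigues(np.asarray(c['rvec'],float)); t=np.asarray(c['tvec'],float).ravel()
    d=R.T@np.linalg.inv(c['intrinsics'])@np.array([u,v,1.]); o=-R.T@t
    return o+d*(z-o[2])/d[2]
def w2pix(c,p):
    return cv2.projectPoints(np.asarray(p,float).reshape(-1,3),np.asarray(c['rvec'],float),np.asarray(c['tvec'],float),np.asarray(c['intrinsics'],float),None)[0].reshape(-1,2)
E
python3 - <<'E'
from h import *
a=snap('scene');b=snap('side');save(a,'a.npz');save(b,'b.npz')
for n,c in(('scene',a),('side',b)):
    cv2.imwrite(f'pics/{n}.png',cv2.resize(c['color'][:,:,::-1],(768,576),interpolation=cv2.INTER_CUBIC))
    R,_=cv2.Rodrigues(np.asarray(c['rvec'],float));print(n,-R.T@np.ravel(c['tvec']),c['intrinsics'][0])
s=robot.read_state();print(s['t'],s['ee_rot'],s['tcp_pos'])
E
```

```text
scene [0.543637   1.284576   0.98466879] [466.82622216   0.         262.23089098]
side [0.59109633 0.91549856 0.67456117] [372.70587995   0.         254.1528928 ]
0.1 [-3.07206822e+00 -6.49808465e-01  7.25017815e-04] [ 0.25273384 -0.57096184  0.2094083 ]
```

View pics/scene.png

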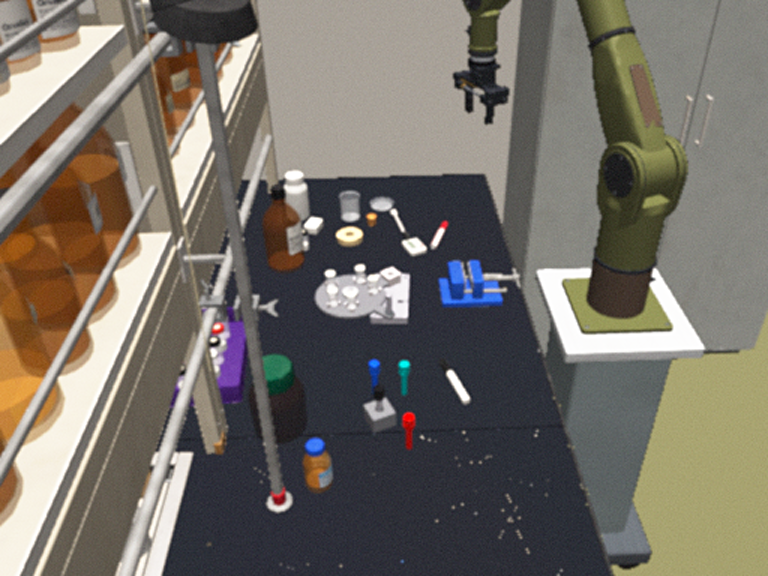

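View pics/side.png

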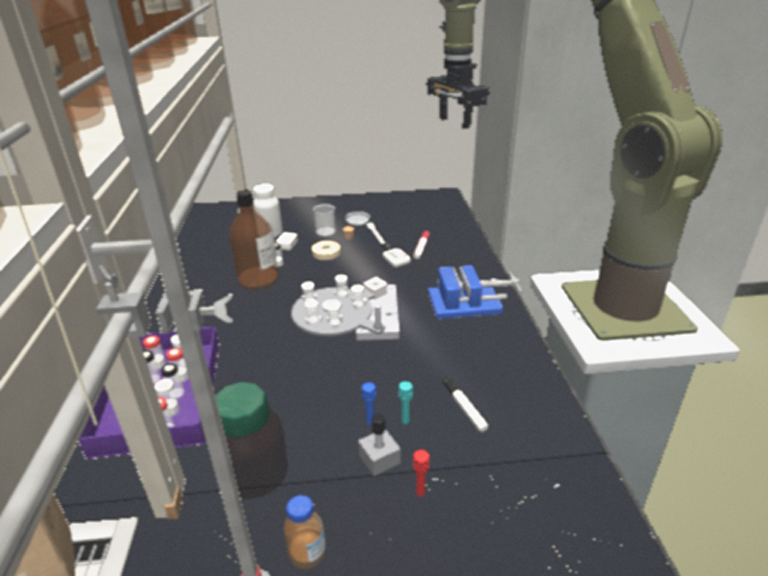

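The scene image (768 px scale) shows the black-knobbed pin in the grey rest at (379,395), with blue (375,365), turquoise (404,365) and red (409,420) decoys round it. The carousel disc is at (350,295), the white bush at (391,274) and the post at about (378,310). In the side image the pin is at (378,425), the bush at (375,286) and the post top at (379,309).

```bash
python3 - <<'E'
from h import *
a=dict(np.load('a.npz'));b=dict(np.load('b.npz'))
def P(n,z,pa,pb):
    for c,p in((a,pa),(b,pb)):
        if p: print(n,np.round(pix2w(c,p[0]/1.5,p[1]/1.5,z),3))
P('knobtop',.087,(379,389),(378,420))
P('blue top',.08,(375,363),(369,387)); P('turq',.08,(404,364),(406,386)); P('red',.08,(409,416),(421,456))
P('disc',.036,(350,295),(331,310))
P('bush',.048,(391,273),(375,285))
P('post',.086,None,(379,309))
# crops
A=a['color'][160:300,200:290,::-1];B=b['color'][170:320,185:340,::-1]
A=cv2.resize(A,None,fx=4,fy=4,interpolation=3);B=cv2.resize(B,None,fx=3.2,fy=3.2,interpolation=3)
h=600;o=np.zeros((h,800,3),np.uint8);o[:A.shape[0],:A.shape[1]][:]=A[:h];w=min(B.shape[1],800-A.shape[1]);o[:B.shape[0],A.shape[1]:A.shape[1]+w]=B[:h,:w]
cv2.imwrite('pics/crop.png',o);print(A.shape,B.shape)
E
```

```text
knobtop [0.549 0.344 0.087]
knobtop [0.55  0.34  0.087]
blue top [0.555 0.265 0.08 ]
blue top [0.557 0.262 0.08 ]
turq [0.5  0.27 0.08]
turq [0.5   0.267 0.08 ]
red [0.497 0.408 0.08 ]
red [0.499 0.407 0.08 ]
disc [ 0.611 -0.022  0.036]
disc [ 0.612 -0.024  0.036]
bush [ 0.514 -0.089  0.048]
bush [ 0.516 -0.088  0.048]
post [0.521 0.058 0.086]
(560, 360, 3) (480, 496, 3)
```

View pics/crop.png

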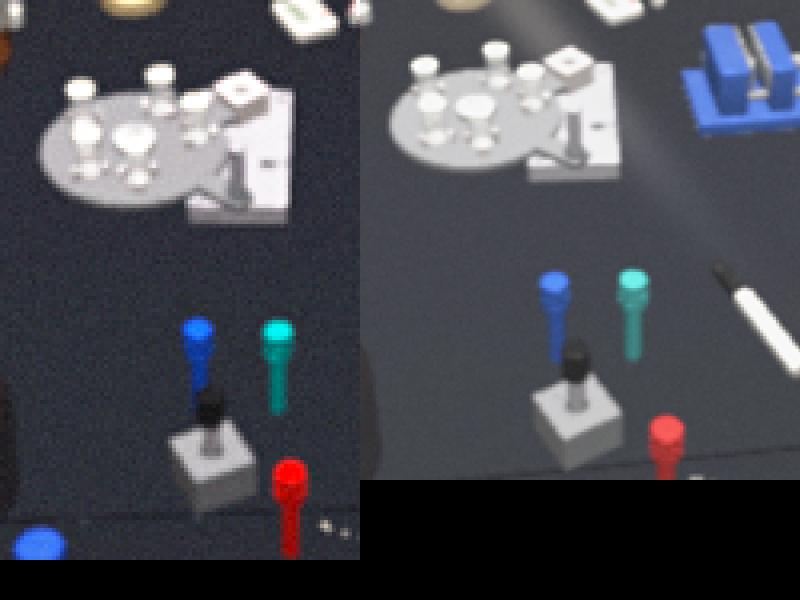

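The crops confirm the layout: bush top at (243,93) on the left crop, post (236,180), and a dark spot on the plate near (268,162), on the bush's path. I'll move out via the carousel and take wrist views on the way.

```bash
cat >> h.py <<'E'
def ori(phi):   # tool down, closing axis at angle phi from x
    a=(phi+np.pi/2)/2
    return np.pi*np.array([np.cos(a),np.sin(a),0])
def best(p,phi):
    q0=np.array(robot.read_state()['joint_pos']);c=[]
    for k in(0,np.pi):
        q=robot.solve_ik(p,ori(phi+k))
        if q is not None: c.append((np.abs(np.array(q)-q0).max(),k,q))
    return min(c,key=lambda x:x[0])
def st(*k):
    s=robot.read_state();print(round(s['t'],2),[(x,np.round(s[x],3)) for x in k])
E
python3 - <<'E'
from h import *
a=dict(np.load('a.npz'));b=dict(np.load('b.npz'))
print('hole?',pix2w(a,267,200.5,.018),pix2w(b,259.4,209.4,.018))
d,k,q=best([.50,0,.30],0);print(d,k);robot.move_j(q)
c=snap('wrist');save(c,'w1.npz');cv2.imwrite('pics/w1.png',cv2.resize(c['color'][:,:,::-1],(768,576),interpolation=3))
R,_=cv2.Rodrigues(np.asarray(c['rvec'],float));print(-R.T@np.ravel(c['tvec']),R[2])
st('tcp_pos','ee_rot','joint_pos')
robot.grip(.5)
d,k,q=best([.549,.342,.20],0);print(d,k);robot.move_j(q)
c=snap('wrist');save(c,'w2.npz');cv2.imwrite('pics/w2.png',c['color'][:,:,::-1])
st('tcp_pos','ee_rot','ft_force','finger_gap')
E
```

```text
hole? [ 0.49444987 -0.01790296  0.018     ] [ 0.4943109  -0.01958647  0.018     ]
0.9007419230936387 0
[0.50024427 0.0806074  0.47400871] [-0.00157848 -0.31241584 -0.94994413]
2.4 [('tcp_pos', array([ 0.5  , -0.001,  0.3  ])), ('ee_rot', array([ 2.224e+00,  2.219e+00, -1.000e-03])), ('joint_pos', array([ 0.288,  0.453, -0.575,  1.796,  0.292,  0.979, -0.408]))]
0.6419429859807364 0
4.58 [('tcp_pos', array([0.55 , 0.34 , 0.201])), ('ee_rot', array([2.224, 2.217, 0.   ])), ('ft_force', array([-1.306,  0.188,  0.047])), ('finger_gap', np.float64(0.498))]
```

View pics/w1.png

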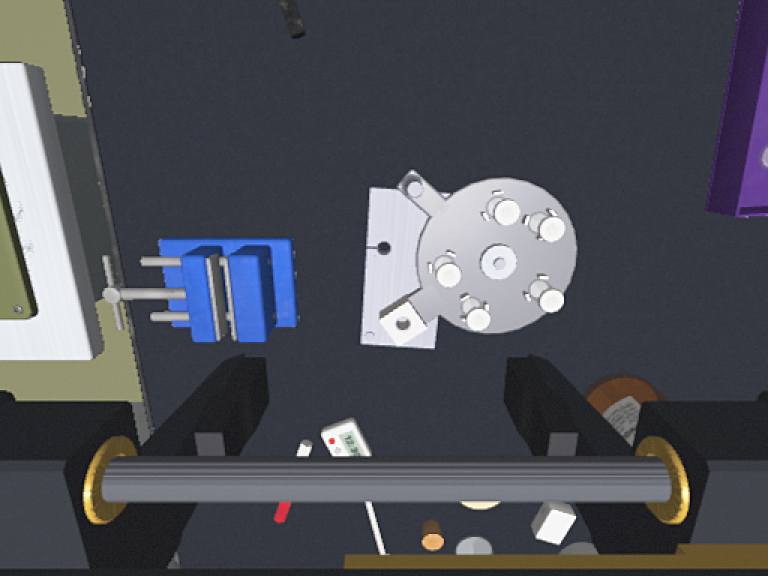

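View pics/w2.png

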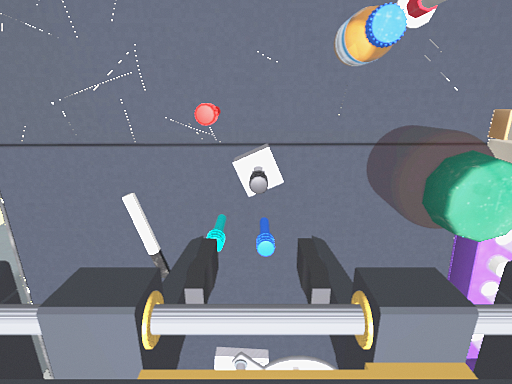

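w1 (768 scale) clearly shows the bush bore at (403,323), hub (499,262), post top (413,185) and plate hole (384,247) beside its mark. w2 (512 scale) shows the pin knob at (258,185) in the rest, red at (207,114), turquoise (217,240) and blue (265,245).

```bash
python3 - <<'E'
from h import *
w=dict(np.load('w1.npz'));v=dict(np.load('w2.npz'))
f=lambda n,u,x,z:print(n,np.round(pix2w(w,u/1.5,x/1.5,z),4))
f('bush',403,323,.048);f('hub',499,262,.040);f('disc',496,255,.036);f('post',413,185,.086);f('hole',384,247,.018)
f('plateUL',371,187,.018);f('plateLL',361,346,.018);f('plateLR',435,348,.018)
# knob top: dark blob segmentation near (258,185)
g=v['color'].astype(int);roi=np.zeros(g.shape[:2],bool);roi[160:205,238:278]=1
m=(roi&(g.max(2)<140)&True).astype(np.uint8)
print('knobtop',pix2w(v,258,186,.087),'rest hole',pix2w(v,258,170,.032),'jar',pix2w(v,475,195,.13)[:2],pix2w(v,424,190,.13)[:2])
o=cv2.resize(v['color'][140:210,215:305,::-1],None,fx=7,fy=7,interpolation=2)
cv2.imwrite('pics/knob.png',o)
E
```

```text
bush [ 0.5175 -0.0916  0.048 ]
hub [ 0.6139 -0.0288  0.04  ]
disc [ 0.6113 -0.0225  0.036 ]
post [0.5231 0.0505 0.086 ]
hole [ 0.4979 -0.018   0.018 ]
plateUL [0.485  0.0434 0.018 ]
plateLL [ 0.4716 -0.1317  0.018 ]
plateLR [ 0.5552 -0.1342  0.018 ]
knobtop [0.55106878 0.33751736 0.087     ] rest hole [0.55126347 0.34116445 0.032     ] jar [0.74022094 0.34157118] [0.69491795 0.34623096]
```

View pics/knob.png

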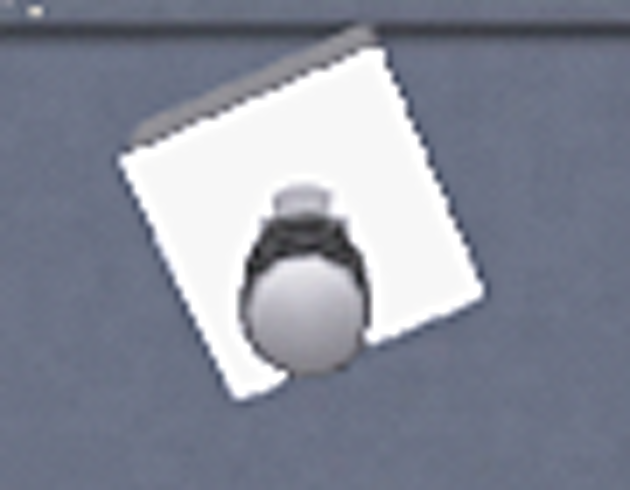

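```bash
python3 - <<'E'
from h import *
v=dict(np.load('w2.npz'))
k=pix2w(v,215+307/7,140+315/7,.087);r=pix2w(v,215+305/7,140+225/7,.032);print(k,r)
p=(k+r)/2
robot.movel([p[0],p[1],.055],ori(0),velocity=.12)
robot.grip(0.0,25)
st('finger_gap','finger_force','ft_force','tcp_pos')
robot.movel([p[0],p[1],.16],velocity=.15)
B=np.array([.5175,-.0916]);phi=np.arctan2(-.81,.586)
d,kk,q=best([B[0],B[1],.17],phi);print(d,kk)
robot.move_j(q)
robot.movel([B[0],B[1],.125],ori(phi+kk),velocity=.1)
c=snap('wrist');save(c,'w3.npz')
cv2.imwrite('pics/w3.png',cv2.resize(c['color'][:,:,::-1],(768,576),interpolation=3))
R,_=cv2.Rodrigues(np.asarray(c['rvec'],float));print(-R.T@np.ravel(c['tvec']))
st('finger_gap','tcp_pos','ee_rot','ft_force')
E
```

```text
[0.55193894 0.33857178 0.087     ] [0.55194147 0.33855068 0.032     ]
6.48 [('finger_gap', np.float64(0.196)), ('finger_force', np.float64(25.003)), ('ft_force', array([0.492, 0.248, 1.971])), ('tcp_pos', array([0.552, 0.339, 0.055]))]
0.6776289796908386 0
[ 0.58375703 -0.04299209  0.29947765]
9.57 [('finger_gap', np.float64(0.195)), ('tcp_pos', array([ 0.518, -0.091,  0.125])), ('ee_rot', array([2.988e+00, 9.690e-01, 2.000e-03])), ('ft_force', array([ 0.589,  0.149, -1.349]))]
```

View pics/w3.png

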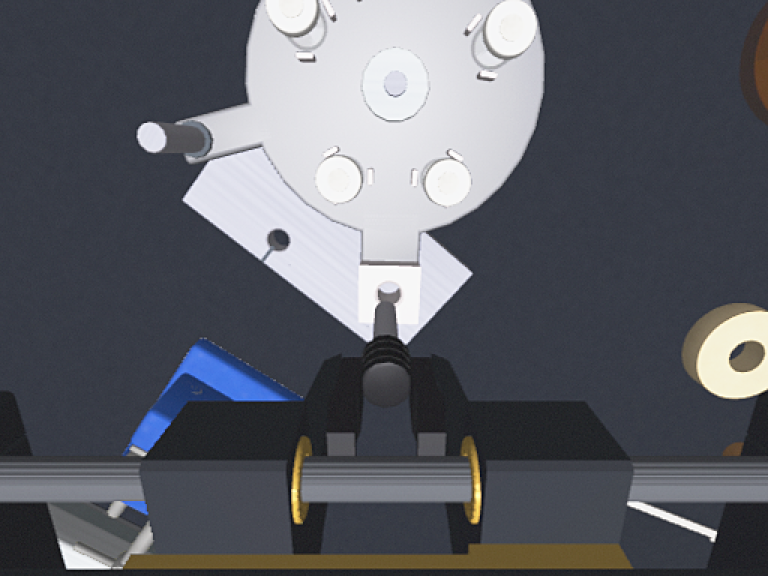

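w3 shows the pin vertical in the fingers, its foot end at about (386,303), right over the bore at (389,293); post top at (152,137), hole at (279,240).

```bash
python3 - <<'E'
from h import *
w=dict(np.load('w3.npz'));t=np.array([.5175,-.0913])
f=lambda n,u,x,z:print(n,np.round(pix2w(w,u/1.5,x/1.5,z),4))
f('bush',389,293,.048);f('hub',395,83,.04);f('post',152,137,.086);f('hole',279,240,.018)
for c in((360,264),(419,265),(358,322)): f('corner',*c,.048)
print('foot proj',w2pix(w,[*robot.read_state()['tcp_pos'][:2],.077])*1.5, 'knobtop',w2pix(w,[*robot.read_state()['tcp_pos'][:2],.157])*1.5,robot.read_state()['tcp_pos'])
o=cv2.resize(w['color'][165:275,210:310,::-1],None,fx=5.4,fy=5.4,interpolation=3);cv2.imwrite('pics/w3c.png',o)
E
```

```text
bush [ 0.518  -0.0927  0.048 ]
hub [ 0.6131 -0.0274  0.04  ]
post [0.5249 0.0461 0.086 ]
hole [ 0.4976 -0.0201  0.018 ]
corner [ 0.5225 -0.0684  0.048 ]
corner [ 0.5423 -0.0967  0.048 ]
corner [ 0.4918 -0.0884  0.048 ]
foot proj [[387.20687427 308.22991273]] knobtop [[387.60781471 383.99492553]] [ 0.51811523 -0.09124778  0.1254565 ]
```

View pics/w3c.png

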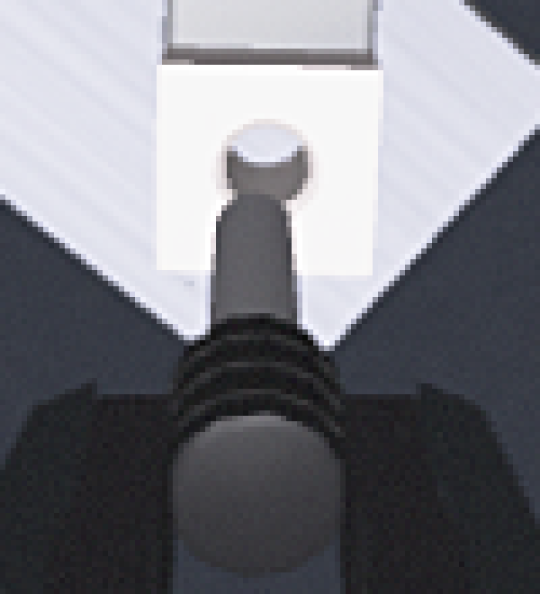

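```bash
python3 - <<'E'
from h import *
x,y=.518,-.0925
robot.movel([x,y,.106],velocity=.08)
robot.sleep(.2);st('ft_force','tcp_pos')
r=robot.movel([x,y,.0665],velocity=.03,threshold=4)
print(r);st('ft_force','tcp_pos','finger_gap')
E
```

```text
10.17 [('ft_force', array([-0.417,  0.76 , -1.197])), ('tcp_pos', array([ 0.518, -0.092,  0.106]))]
False
11.63 [('ft_force', array([-0.542,  0.168, -0.376])), ('tcp_pos', array([ 0.518, -0.093,  0.067])), ('finger_gap', np.float64(0.193))]
```

The pin is in the bush at full depth. I'll release it, retreat, and set up behind the post.

```bash
cat >> h.py <<'E'
A=np.array([.6115,-.0237])
def tp(a,off,r=.115):   # point 'off' m behind the post (tangentially) when post at angle a
    return A+r*np.array([np.cos(a),np.sin(a)])-off*np.array([np.sin(a),-np.cos(a)])
def ftan(a): return float(np.dot(robot.read_state()['ft_force'][:2],[np.sin(a),-np.cos(a)]))
E
python3 - <<'E'
from h import *
robot.grip(.45)
s=robot.read_state()['tcp_pos']
robot.movel([s[0],s[1],.15],velocity=.15)
c=snap('wrist');save(c,'w4.npz')
robot.grip(0.0,20)
a0=np.radians(141.0);p=tp(a0,.026)
q0=np.array(robot.read_state()['joint_pos'])
for k in(0,np.pi):
    print(k,[None if (q:=robot.solve_ik([*tp(np.radians(x),.016),.055],ori(np.radians(x)+k))) is None else np.round(np.array(q)-q0,2) for x in(141,100)])
d,k,q=best([*p,.15],a0);print('k',k);robot.move_j(q)
robot.movel([*p,.055],ori(a0+k),velocity=.12,threshold=6)
st('tcp_pos','ft_force','finger_gap','joint_pos');print(k)
c=snap('side');save(c,'s5.npz');c5=c
w=snap('wrist');save(w,'w5.npz')
o=np.zeros((560,800,3),np.uint8)
o[:300,:400]=cv2.resize(dict(np.load('w4.npz'))['color'][:,:,::-1],(400,300));o[:300,400:]=cv2.resize(w['color'][:,:,::-1],(400,300))
o[300:560,:400]=cv2.resize(c5['color'][160:264,185:345,::-1],(400,260),interpolation=3)
cv2.imwrite('pics/m5.png',o)
E
```

```text
0 [array([ 0.18,  0.48, -0.9 ,  0.07,  0.89,  0.51,  2.33]), array([-0.03,  0.37, -0.6 , -0.13,  0.69,  0.31,  1.81])]
3.141592653589793 [array([-0.31,  0.15,  0.09,  0.1 ,  0.17, -0.24, -0.15]), array([-0.44,  0.19,  0.18, -0.11, -0.1 , -0.13, -0.65])]
k 3.141592653589793
15.09 [('tcp_pos', array([0.506, 0.028, 0.055])), ('ft_force', array([0.084, 0.203, 0.346])), ('finger_gap', np.float64(0.007)), ('joint_pos', array([ 0.015,  0.806, -0.266,  2.037,  0.558,  0.367, -1.38 ]))]
3.141592653589793
```

View pics/m5.png

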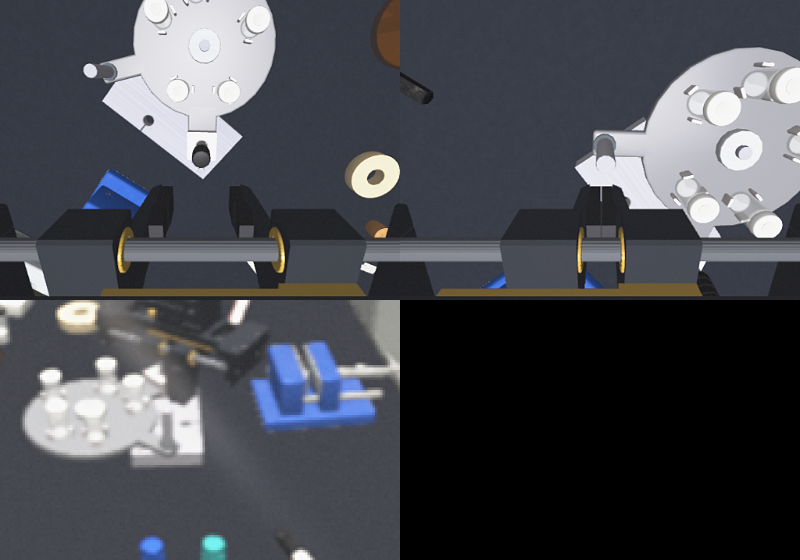

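The pin stands alone in the bush (top-left panel, about (200,155)). The shut fingers are squarely behind the post (top-right panel, (605,190)). Now pushing gently along the arc.

```bash
python3 - <<'E'
from h import *
k=np.pi;a=np.radians(144.0);off=.016;L=[]
f0=ftan(a);hit=False
while a>np.radians(93) and robot.read_state()['t']<40:
    fine=a<np.radians(113)
    a-=np.radians(.6 if fine else 1.5)
    r=robot.movel([*tp(a,off),.055],ori(a+k),velocity=.014 if fine else .03,threshold=5)
    f=ftan(a)-f0;L.append((round(np.degrees(a),1),round(f,1),int(r)))
    if abs(f)>5.5 or r and fine: hit=True;break
print(hit,L[::3],L[-6:]);st('tcp_pos','ft_force')
E
```

```text
True [(np.float64(142.5), -0.4, 0), (np.float64(138.0), -3.1, 0), (np.float64(133.5), -1.7, 0), (np.float64(129.0), -1.2, 0), (np.float64(124.5), -1.7, 0), (np.float64(120.0), -1.9, 0), (np.float64(115.5), -0.7, 0), (np.float64(111.9), -2.4, 0), (np.float64(110.1), -2.3, 0), (np.float64(108.3), -2.3, 0), (np.float64(106.5), -1.5, 0), (np.float64(104.7), -2.3, 0), (np.float64(102.9), -1.6, 0), (np.float64(101.1), -1.3, 0), (np.float64(99.3), -0.6, 0), (np.float64(97.5), -5.9, 0)] [(np.float64(100.5), -2.3, 0), (np.float64(99.9), -1.6, 0), (np.float64(99.3), -0.6, 0), (np.float64(98.7), -2.5, 0), (np.float64(98.1), -4.1, 0), (np.float64(97.5), -5.9, 0)]
26.82 [('tcp_pos', array([0.579, 0.088, 0.055])), ('ft_force', array([-5.58 , -3.851,  2.953]))]
```

Resistance rose at about 98°, near the expected stop. Backing off and checking.

```bash
python3 - <<'E'
from h import *
k=np.pi;a=np.radians(97.5)
robot.movel([*tp(a,.036),.055],velocity=.08)
s=robot.read_state()['tcp_pos'];robot.movel([s[0],s[1],.20],velocity=.15)
w=snap('wrist');save(w,'w6.npz');c=snap('side');st('tcp_pos','ft_force')
o=np.zeros((600,800,3),np.uint8)
o[:300,:400]=cv2.resize(w['color'][:,:,::-1],(400,300))
o[300:560,:400]=cv2.resize(c['color'][160:264,185:345,::-1],(400,260),interpolation=3)
d=snap('scene');o[300:600,400:800]=cv2.resize(d['color'][155:230,195:295,::-1],(400,300),interpolation=3)
robot.movel([.50,-.10,.30],velocity=.2)
w=snap('wrist');save(w,'w7.npz');o[:300,400:]=cv2.resize(w['color'][:,:,::-1],(400,300));st('tcp_pos')
cv2.imwrite('pics/m6.png',o)
E
```

```text
28.44 [('tcp_pos', array([0.561, 0.087, 0.199])), ('ft_force', array([ 1.079, -0.13 , -0.083]))]
29.8 [('tcp_pos', array([ 0.5  , -0.099,  0.3  ]))]
```

View pics/m6.png

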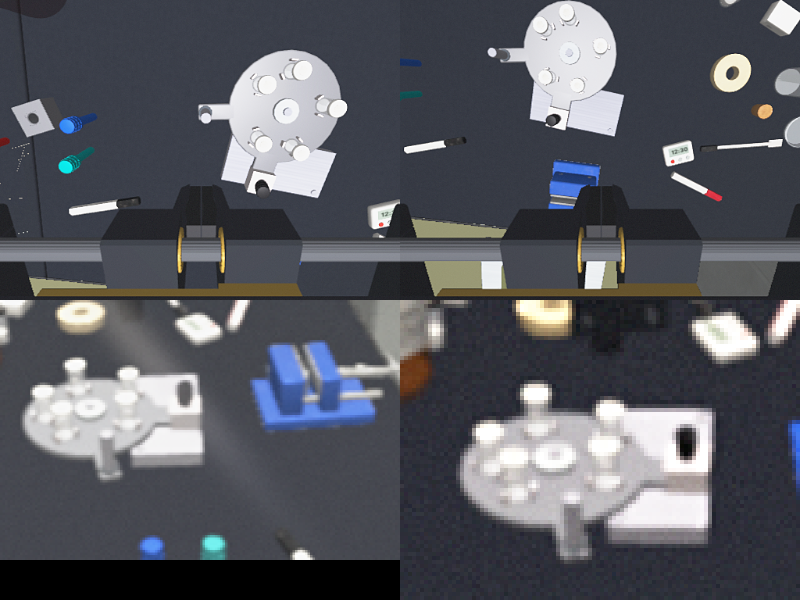

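The panels show the bush over the hole position with the knob sitting low on the bush: scene knob top at about (266.5,188.5) px, w6 at (337,241), w7 at (195,152). I'll check the drop by projecting both heights.

```bash
python3 - <<'E'
from h import *
a=dict(np.load('a.npz'));b=dict(np.load('b.npz'));w6=dict(np.load('w6.npz'));w7=dict(np.load('w7.npz'))
h=[.498,-.019]
sc=snap('scene')['color'];sd=snap('side')['color']
for n,c,im in(('scene',a,sc),('side',b,sd),('w6',w6,w6['color']),('w7',w7,w7['color'])):
    g=im.max(2).astype(int)
    q=w2pix(c,[[*h,.08],[*h,.054],[*h,.098],[*h,.072]])
    u,v=np.round((q[0]+q[1])/2).astype(int)
    sub=g[v-18:v+19,u-14:u+15];m=(sub<90).astype(np.uint8)
    nn,lab,s,ct=cv2.connectedComponentsWithStats(m)
    print(n,'proj low top/bot, high top/bot',np.round(q,1).tolist(),[((x[:4]+[u-14,v-18,0,0]).tolist(),int(x[4])) for x in s[1:] if x[4]>8])
for c,u,v in((w6,337,241),(w7,195,152),(a,266.5,188.5)):
    print([np.round(pix2w(c,u,v,z)[:2],4) for z in(.080,.098)])
E
```

```text
scene proj low top/bot, high top/bot [[265.8, 185.7], [265.9, 191.9], [265.8, 181.3], [265.8, 187.6]] [([252, 171, 29, 37], 520), ([264, 187, 5, 8], 28)]
side proj low top/bot, high top/bot [[257.9, 192.6], [258.0, 199.8], [257.8, 187.4], [257.9, 194.8]] [([251, 178, 22, 27], 285)]
w6 proj low top/bot, high top/bot [[344.5, 247.9], [338.4, 237.4], [349.2, 256.1], [342.5, 244.5]] [([327, 230, 29, 32], 638)]
w7 proj low top/bot, high top/bot [[198.9, 155.1], [202.3, 151.8], [196.2, 157.7], [200.0, 154.1]] [([187, 146, 19, 15], 167), ([187, 162, 29, 10], 220)]
[array([ 0.5053, -0.0089]), array([ 0.5137, -0.0024])]
[array([ 0.5015, -0.0135]), array([ 0.5052, -0.0169])]
[array([ 0.4964, -0.0023]), array([0.4973, 0.0233])]
```

```bash
python3 - <<'E'
from h import *
a=snap('scene');b=snap('side');w6=dict(np.load('w6.npz'));w7=snap('wrist')
th=np.linspace(0,2*np.pi,24,endpoint=False);S=8
def masks(c,xy,zf):
    P=[[xy[0]+.01*np.cos(t),xy[1]+.01*np.sin(t),zf+z] for t in th for z in(.054,.080)]
    m=np.zeros((384,512),np.uint8);cv2.fillConvexPoly(m,cv2.convexHull(np.round(w2pix(c,P)*16).astype(np.int32)),1,shift=4)
    ring=cv2.dilate(m,np.ones((5,5)))-m
    return m>0,ring>0
G=[c['color'].max(2).astype(float) for c in(a,b,w6,w7)]
for zf in(0,.018):
    R=[]
    for x in np.arange(.485,.520,.002):
        for y in np.arange(-.034,.032,.002):
            s=[]
            for c,g in zip((a,b,w6,w7),G):
                i,o=masks(c,(x,y),zf);s.append(-g[i].mean()+np.minimum(g[o],160).mean())
            R.append((sum(s),round(x,3),round(y,3),np.round(s)))
    R.sort(key=lambda r:-r[0]);print(zf,R[:3])
E
```

```text
0 [(np.float64(123.7760743630342), np.float64(0.499), np.float64(-0.012), array([25.,  8., 31., 59.])), (np.float64(120.35858803429012), np.float64(0.497), np.float64(-0.012), array([24.,  3., 41., 53.])), (np.float64(115.40193263015702), np.float64(0.499), np.float64(-0.014), array([25.,  8., 30., 53.]))]
0.018 [(np.float64(-6.933553270070718), np.float64(0.497), np.float64(0.024), array([ 13., -15.,  18., -23.])), (np.float64(-7.892809830654286), np.float64(0.499), np.float64(0.022), array([ 23.,  -4.,  10., -37.])), (np.float64(-8.795082195301788), np.float64(0.497), np.float64(0.026), array([  8., -18.,  18., -17.]))]
```

The fit across four views is decisive: the pin is down, with its foot at z = 0 near (0.499, -0.012), over the hole. The robot is clear.

```bash
python3 -c "
from h import *
st('ft_force','tcp_pos');print(robot.close_job())"
```

```text
30.05 [('ft_force', array([-0.183,  0.982, -0.12 ])), ('tcp_pos', array([ 0.5  , -0.099,  0.3  ]))]
the job is handed in; nothing more can be done
None
```

The pin is out of its rest and dropped into the index hole, the carousel is stopped with about 6 N read at the tool at most, the gripper is clear, and the job was handed in at about 30 s.

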